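# Lay out a centrifuge bottle and its cap for the crack check

### The arm

A 6-joint arm with a two-finger parallel gripper is mounted at the origin on the work surface. World frame = base frame: x ahead of the robot, y to its left, z up, the work surface at z = 0. Lengths are in m, angles in rad, forces in N, time in s.
With the tool pointing down it reaches from about 0.25 to 0.8 m from the base axis. Payload 8.5 kg.
Tool frame: the origin (TCP) lies between the finger pads; the fingertips stand 17 mm ahead of it and the grasp point (between the pads) lies 2 mm behind it; z points along the fingers, y is the direction in which the jaws open and shut (so a half turn about z gives the same grasp; the last joint's range is limited). The gripper opens to 85 mm and grips with 20 to 120 N. Pads are 22 mm wide; open, the fingers measure 114 mm over their backs; the gripper's body (76 mm by 85 mm) begins 54 mm behind the grasp point. The pads swing forward as they close: fully open they stand 13 mm farther back than shut.
Start: joints at [1.292, 0.238, -0.013, 1.319, 0, 1.571], TCP at [0.144, 0.505, 0.248] pointing down, gripper open.
Joint ranges: [-2.66, 2.66], [-1.03, 1.9], [-1.14, 1.46], [-1.82, 2.27], [-1.45, 1.34], [-3.14, 3.14]. Speed limits (rad/s): [2.22, 2.22, 2.79, 3.14, 3.14, 3.14].

### API

Orientations are given as a unit quaternion [x, y, z, w].
In Python, from cell import robot gives the robot as it stands.
- The arm moves only by the tool carry_out, never from a script. Its argument "rows" is a list that holds one entry, the list of rows, each a list of 7 numbers: the shift along the tool's x, y, z in cm, then the turn, a rotation vector about the tool's x, y, z in rad, then the opening in per cent of the stroke, from 0 (shut) to 100 (fully open). In form: [[[tx, ty, tz, wx, wy, wz, jaw], ...]]. A call has 1 to 20 rows; each row shifts and turns the commanded pose from where the row before left it, along the tool's axes as they then stand; what a row does not reach is not made up. A row lasts 1/12 s, in which the tool goes at most 41.7 mm and 7.16 degrees, less where a joint would pass 70% of its speed; a pose out of reach is approached as far as the arm can. A call is refused whole if a number of a shift passes 4.17 or a number of a turn 0.125, either way. A call with a gripper value outside its range is refused whole. The fingers move at their own pace and stop on an object; "squeeze" is the grip in N (left out, the last holds). Time passes only in rows, so rows that do not move let the fingers close. It gives the time, the measured TCP pose, the force and the opening at its end, in the units of the state.
- robot.state(): the state, without advancing time (a new reading comes with each control period).
- robot.snapshot(name): name is "scene" or "top" or "wrist"; returns (picture, depth): 400x640x3 uint8, blue, green, red; 400x640 float32, m along the optical axis (not along the pixel's ray), 0 where there is no reading.
- robot.get_calibration(name): a dict with "camera_matrix" (3x3 intrinsics, pixels), "dist" ([k1, k2, p1, p2, k3] as OpenCV has them; the pictures are not rectified), "xyz" and "attitude" of the camera in the world. Camera axes: x right, y up, looking along -z (the intrinsics and any distortion apply to the point x, -y, -z); pixel columns grow to the right and rows downward; lengths in m; the calibration is good to about 2 mm. A picture is of the moment at which its call begins: read the wrist's pose just before it. get_calibration takes no time and is no camera call; for the wrist camera it gives the pose at the moment of the call.
- robot.finish_job(): hands the job in, once; it reports no verdict.
The state is a dict: "clock": time; "joints": joint angles; "dq": joint speeds; "joint_efforts": joint torques, N m; "eef_pos": TCP position; "tool_rot": TCP orientation; "ft_force": force on the tool from outside, world axes, zero at the start; "moment": the same for the moment, N m; "finger_gap": opening from 0.0 (shut) to 1.0 (fully open).
Only numpy, scipy, OpenCV 4.12 (cv2) and the standard library are available. Lean on these libraries where they do the work, as an engineer would, in place of code of your own. Each camera call takes 0.05 s, during which the arm holds its last target. There are 200 camera calls.

### The job

Set out the empty centrifuge bottle and its screw cap on the inspection mat for the crack check. Gently roll the lying bottle along the mat until it rests over the white centre line, roughly parallel to it, without running past it or into the cap; and with a light push tip the cap, which stands on its rim, onto either flat side so that it lies on the mat on its own side of the line. Lift neither of them and leave the other things where they are.

Things in the scene. Friction and masses are not known exactly. Their poses are not given: they have to be found in the camera images.
- mat: fixed inspection mat: flat dark-grey rubber slab 300 mm (its x) by 560 mm (its y), 8 mm thick, with a thin flush aluminium edge. A white line 6 mm wide runs along its x axis across the middle (y = 0). Origin: centre of its underside, on the bench; z up, top at z = 8 mm. Turned up to 0.2 rad
- bottle: empty white plastic 1 litre bottle, no cap, lying along the line on the mat's -y side, its axis 120 to 190 mm from the line. Body 98 mm dia, 132 long, then an open neck 72 dia; 178 long, 0.17 kg. Origin: on the axis, mid-length, 49 mm above the mat. x along the axis, mouth at -x; y, z turn as it rolls. Rolls freely; let go it coasts 3 mm from 20 mm/s, 12 from 50, 45 from 100
- cap: grey hollow screw cap, 80 mm across, 32 high, 50 g, standing on its rim on the mat's +y side, 125 to 160 mm from the line. 24 flats stop it rolling. Origin: on its axis, mid-height: 40 mm above the mat standing, 16 flat. y along its axis, closed top +y, within 0.5 rad of the mat's y. Pushed along its axis near the top it tips at 22 degrees and falls away; its centre ends 57 mm farther
- capped_bottle: bystander: a second bottle of the same kind, capped, standing upright on the bench beyond the mat's +y end, 98 mm in diameter, 186 mm high. Origin: centre of its underside
- beaker: bystander: an empty glass beaker on the bench beyond the mat's +y end, 72 mm in diameter, 95 mm high. Origin: centre of its underside
- rack: bystander: a rack of blue-capped tubes on the bench beyond the mat's -y end, 110 mm (its x) by 210 mm (its y), 119 mm high with the tubes. Origin: centre of its underside
- magnifier: bystander: a hand magnifier with grey metal ring and wooden handle lying on the bench beside the mat's +x edge, ring 90 mm across, 12 mm high, handle to its +y, 186 mm long over all. Origin: under the centre of the ring

How it is judged:
At the end, for the whole second after the job is handed in: Bottle at rest on the mat: axis within 12 mm of the centre line and 10 degrees of parallel to it, its middle within 60 mm of the mat's middle in x. Cap flat and at rest on the mat: centre 45 to 270 mm from the line on the +y side, within 140 mm of the mat's middle in x (y of bottle in the frame of mat between -0.012 and 0.012 m and x of bottle in the frame of mat between -0.06 and 0.06 m and z of bottle in the frame of mat below 0.062 m and angle between the x axis of bottle and the x axis of mat, either way round below 0.175 rad and linear speed of each of bottle, cap below 0.008 m/s and angle between the y axis of cap and the z axis of mat, either way round below 0.1 rad and z of cap in the frame of mat below 0.028 m and y of cap in the frame of mat between 0.045 and 0.27 m and x of cap in the frame of mat between -0.14 and 0.14 m); the robot touches nothing.
It fails at once if the bottle ran past the line by more than 20 mm (y of bottle in the frame of mat above 0.02 m).
It fails at once if the bottle or the cap was lifted or stood up (z of bottle in the frame of mat above 0.07 m or z of cap in the frame of mat above 0.065 m).
It fails at once if the bottle hit the cap (contact force between bottle and cap above 0.05 N).
It fails at once if the cap was pushed with more than 10 N or the bottle with more than 15 N (contact force between the fingers and cap above 10 N or contact force between the fingers and bottle above 15 N).
It fails at once if another thing was moved by more than 15 mm (distance of any of capped_bottle, beaker, rack, magnifier from where it was at the start of the episode above 0.015 m).
It also fails if it takes over 58 s, if anything falls off the work surface, if the arm or the gripper's body presses on something with over 40 N, if the wrist force passes 120 N, or if a joint passes its speed limit or range.

## Working session

There is one attempt and no reset: what is moved stays moved. The work goes in short steps, Python scripts to look and compute and a tool call to move; the robot and the scene stay as the last step left them, time stands still between calls to the robot, and variables do not carry over. Pictures are saved under pics/ and viewed, about 8 in all and at most 12, crops included, and the job is handed in when it is done.

Besides the shell and the picture viewer there is one more tool, called after "Request:" as name(argument=value, ...) on one line, values as JSON. carry_out: Moves the arm, as the interface text tells. Its arguments: {"type":"object","properties":{"rows":{"type":"array"},"squeeze":{"type":"number"}},"required":["rows"]}

```bash
mkdir -p pics; cat > h.py <<'E'
import numpy as np, cv2
from scipy.spatial.transform import Rotation as R
from cell import robot
def cal(n):
    c=robot.get_calibration(n); a=np.array(c["attitude"],float)
    r=R.from_quat(a).as_matrix() if a.size==4 else (a if a.shape==(3,3) else R.from_rotvec(a).as_matrix())
    return np.array(c["camera_matrix"]),np.array(c["dist"],float),np.array(c["xyz"]),r
def ray(c,uv):
    p=cv2.undistortPoints(np.array(uv,float).reshape(-1,1,2),c[0],c[1]).reshape(-1,2)
    return np.c_[p[:,0],-p[:,1],-np.ones(len(p))]@c[3].T
def onz(c,uv,z):
    d=ray(c,uv); return c[2]+d*((z-c[2][2])/d[:,2])[:,None]
def cloud(c,dep):
    v,u=np.mgrid[0:400,0:640]; uv=np.c_[u.ravel(),v.ravel()]
    return (c[2]+ray(c,uv)*dep.ravel()[:,None]).reshape(400,640,3)
E
python3 - <<'E'
from h import *
for n in("scene","top"):
    im,d=robot.snapshot(n); cv2.imwrite(f"pics/{n}0.png",im); np.savez(n,im=im,d=d); print(n,robot.get_calibration(n),(d>0).mean())
print(robot.state())
E
```

```text
scene {'camera_matrix': array([[395.41833943,   0.        , 316.09686393],
       [  0.        , 395.41833943, 200.85045548],
       [  0.        ,   0.        ,   1.        ]]), 'dist': array([-0.09096892,  0.        ,  0.        ,  0.        ,  0.        ]), 'xyz': array([1.39294067, 0.60575099, 0.84176544]), 'attitude': array([0.18930498, 0.3834321 , 0.81796328, 0.38481102])} 0.9959921875
top {'camera_matrix': array([[363.43331592,   0.        , 324.86159385],
       [  0.        , 363.43331592, 201.43146397],
       [  0.        ,   0.        ,   1.        ]]), 'dist': array([-0.07344756,  0.        ,  0.        ,  0.        ,  0.        ]), 'xyz': array([ 5.30255413e-01, -1.20261145e-03,  1.21959520e+00]), 'attitude': array([ 0.03133256, -0.03133355, -0.69850067,  0.71423616])} 0.996046875
{'clock': 0.1, 'joints': array([ 1.29200873e+00,  2.38712463e-01, -1.41829787e-02,  1.31918262e+00,
        6.96706090e-06,  1.57081191e+00]), 'dq': array([ 0.00041258, -0.0036298 ,  0.00359696, -0.00140589,  0.00063081,
        0.00040514]), 'joint_efforts': array([ 1.24719194e-03, -5.39723682e+01,  3.46998596e+01,  1.34767819e-02,
        9.06927653e-05,  5.80412859e-06]), 'eef_pos': array([0.14437616, 0.50439206, 0.24774118]), 'tool_rot': array([ 1.38950506e-01,  9.90299120e-01, -6.34169261e-04, -9.24889064e-05]), 'ft_force': array([ 1.31124149,  0.273179  , -1.01695577]), 'moment': array([-0.0126429 ,  0.04195839,  0.03027266]), 'finger_gap': 0.9991372056606209}
```

View pics/top0.png

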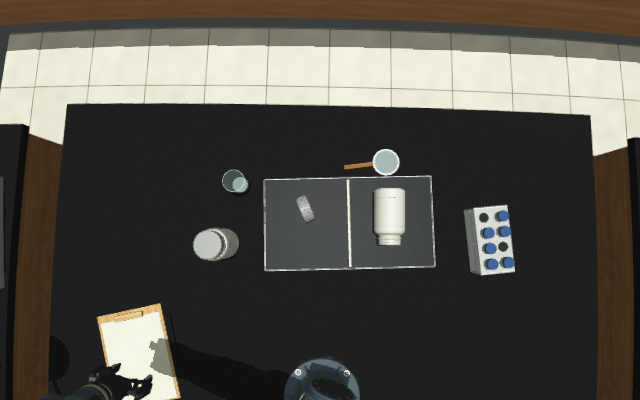

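View pics/scene0.png

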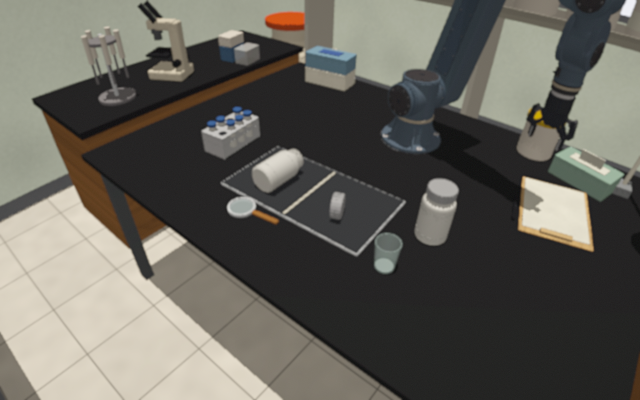

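The top view shows the mat with corners near (264,180), (431,176), (435,266), (265,270) and the line from (348,180) to (350,267). The bottle is at about (389,215) with its mouth towards the robot, and the cap stands at about (306,208). In the scene view the bottle is at (278,170) and the cap at (337,206).

```bash
cat > m.py <<'E'
from h import *
def mat():
    c=cal("top"); g=onz(c,[(264,180),(431.5,176.5),(435,265.5),(265,270),(348,180),(350,267)],.008)
    return c,g
def measure(tag,show=True):
    out={}
    for n in("top","scene"):
        im,d=robot.snapshot(n); c=cal(n); P=cloud(c,d); out[n]=(im,P,c)
    return out
E
python3 - <<'E'
from m import *
c,g=mat(); print(g.round(4))
r=cv2.minAreaRect(g[:4,:2].astype(np.float32)); print("rect",r)
for n in("top","scene"):
    z=np.load(n+".npz"); P=cloud(cal(n),z["d"])
    ctr=g[:4].mean(0); e=g[0]-g[1]; th=np.arctan2(-e[0],e[1]); 
    Rm=np.array([[np.cos(th),-np.sin(th)],[np.sin(th),np.cos(th)]])
    L=(P[...,:2]-ctr[:2])@Rm; Z=P[...,2]
    print(n,"ctr",ctr,"th",th)
    inm=(abs(L[...,0])<.14)&(abs(L[...,1])<.27)
    print("mat z",np.median(Z[inm&(Z<.02)]))
    for nm,s in(("bottle",L[...,1]<-.03),("cap",L[...,1]>.05)):
        m=inm&s&(Z>.025); q=L[m]; zz=Z[m]
        print(nm,m.sum(),"mat x",q[:,0].min(),q[:,0].max(),"y",q[:,1].min(),q[:,1].max(),"zmax",np.percentile(zz,98))
        t=m&(Z>np.percentile(zz,98)-(.012))
        w=L[t]; r=cv2.minAreaRect(w.astype(np.float32)); print("  top mean",w.mean(0),"rect",r)
        ev=np.linalg.svd(w-w.mean(0),full_matrices=False)[2][0]; print("  long dir",ev)
im=np.load("top.npz")["im"]; cv2.imwrite("pics/crop.png",cv2.resize(im[165:285,250:450],None,fx=4,fy=4,interpolation=cv2.INTER_CUBIC))
E
```

```text
[[ 0.7059  0.2068  0.008 ]
 [ 0.7309 -0.3597  0.008 ]
 [ 0.4322 -0.371   0.008 ]
 [ 0.406   0.1928  0.008 ]
 [ 0.7121 -0.0763  0.008 ]
 [ 0.4224 -0.0879  0.008 ]]
rect ((0.5684139132499695, -0.08307433128356934), (0.30023637413978577, 0.5670140385627747), 2.5258052349090576)
top ctr [ 0.56874207 -0.08278549  0.008     ] th 0.04408358998005988
mat z 0.00829874747226289
bottle 1646 mat x -0.07271766150783926 0.10504900442847256 y -0.17185483716210118 -0.07452699325901371 zmax 0.10871893738764685
  top mean [ 0.03160268 -0.12408032] rect ((0.022452346980571747, -0.12311665713787079), (0.06755906343460083, 0.16233161091804504), 86.25856018066406)
  long dir [-0.99936613  0.0355998 ]
cap 1271 mat x -0.03485396975896348 0.0872986431683984 y 0.08319970135270617 0.1722898672100754 zmax 1.219595198326954
  top mean [-0.03485397  0.0831997 ] rect ((-0.034853968769311905, 0.08319970220327377), (0.0, 0.0), 0.0)
  long dir [0.39643602 0.91806235]
scene ctr [ 0.56874207 -0.08278549  0.008     ] th 0.04408358998005988
mat z 0.007171058862193824
bottle 1343 mat x -0.07492441666755126 0.10790524660989526 y -0.16725159730994726 -0.06760480590234766 zmax 0.10699289316767452
  top mean [ 0.03933396 -0.11423218] rect ((0.01744934916496277, -0.1185612827539444), (0.06509000808000565, 0.17328806221485138), 88.82608795166016)
  long dir [ 0.99862272 -0.05246577]
cap 323 mat x 0.002497443981432735 0.09123671692404767 y 0.12907545403832532 0.177610155102429 zmax 0.08876058998024908
  top mean [0.0546244  0.15251842] rect ((0.05123632401227951, 0.1510474681854248), (0.057347625494003296, 0.0327494852244854), 22.454750061035156)
  long dir [0.94581504 0.32470588]
```

View pics/crop.png

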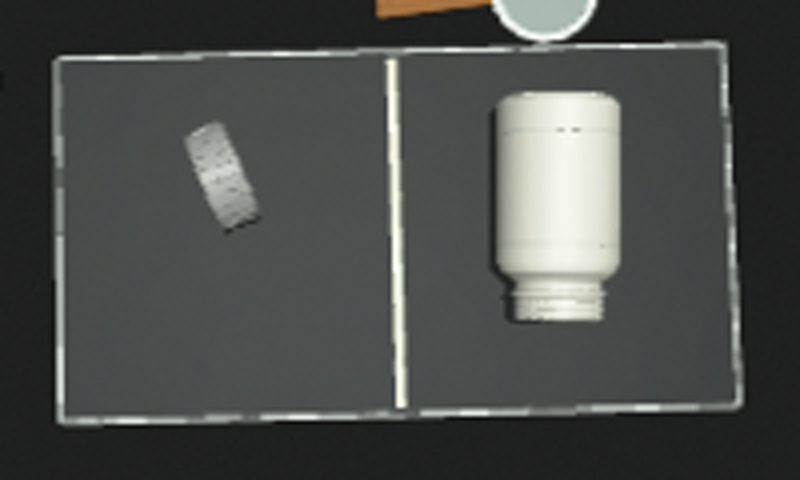

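```bash
cat >> m.py <<'E'
CTR=np.array([.5686,-.0829]); TH=.044
RM=np.array([[np.cos(TH),-np.sin(TH)],[np.sin(TH),np.cos(TH)]])
def m2w(p): return CTR+RM@np.array(p)
def w2m(p): return (np.asarray(p)-CTR)@RM
def to(target,s=None):
    s=s or robot.state(); r=R.from_quat(s["tool_rot"])
    return (r.inv().apply(np.array(target)-s["eef_pos"])*100).round(2)
E
python3 - <<'E'
from m import *
z=np.load("scene.npz"); P=cloud(cal("scene"),z["d"]); L=w2m(P[...,:2]); Z=P[...,2]
m=(abs(L[...,0]-.05)<.06)&(abs(L[...,1]-.15)<.07)&(Z>.03)&(Z<.1)
q=L[m];t=L[m&(Z>.076)]; print(m.sum(),t.mean(0),Z[m].max(),cv2.minAreaRect(q.astype(np.float32)),cv2.minAreaRect(t.astype(np.float32)))
c=cal("top"); print("top est",[w2m(onz(c,[(305.5,209.5)],h)[0,:2]).round(4) for h in(.06,.075,.088)])
cap=np.array([.052,.150]); a=np.array([-np.sin(.33),np.cos(.33)])
w=m2w(cap-.075*a); print("cap w",m2w(cap),"start",w,"tool delta",to([*w,.25]))
print("rack, capb px",onz(c,[(463,210)],.1),onz(c,[(215,243)],.18))
E
```

```text
316 [0.05522073 0.15272066] 0.0898915810634352 ((0.04747220501303673, 0.14970967173576355), (0.08449888229370117, 0.03299887850880623), 21.675853729248047) ((0.05137068033218384, 0.15115991234779358), (0.057347621768713, 0.032749492675065994), 22.45953369140625)
top est [array([0.0437, 0.1424]), array([0.0427, 0.1416]), array([0.0419, 0.1409])]
cap w [0.6139518  0.06924209] start [ 6.41352439e-01 -5.73421950e-04] tool delta [-61.68 -34.87  -0.18]
rack, capb px [[ 0.61254342 -0.43176689  0.1       ]] [[0.49613541 0.3117453  0.18      ]]
```

Request:
carry_out(rows=[[[-3.43,-1.94,0,0,0,0,0],[-3.43,-1.94,0,0,0,0,0],[-3.43,-1.94,0,0,0,0,0],[-3.43,-1.94,0,0,0,0,0],[-3.43,-1.94,0,0,0,0,0],[-3.43,-1.94,0,0,0,0,0],[-3.43,-1.94,0,0,0,0,0],[-3.43,-1.94,0,0,0,0,0],[-3.43,-1.94,0,0,0,0,0],[-3.43,-1.94,0,0,0,0,0],[-3.43,-1.94,0,0,0,0,0],[-3.43,-1.94,0,0,0,0,0],[-3.43,-1.94,0,0,0,0,0],[-3.43,-1.94,0,0,0,0,0],[-3.43,-1.94,0,0,0,0,0],[-3.43,-1.94,0,0,0,0,0],[-3.43,-1.94,0,0,0,0,0],[-3.43,-1.94,0,0,0,0,0],[0,0,0,0,0,-0.1155,0],[0,0,0,0,0,-0.1155,0]]])

```text
clock: 1.77
eef_pos: [0.643, -0.0031, 0.2465]
tool_rot: [0.023, 1.0, -0.0, -0.001]
ft_force: [-1.0, -0.6, 0.5]
finger_gap: -0.001
```

Request:
carry_out(rows=[[[0,0,0,0,0,-0.1155,0],[0,0,0,0,0,-0.1155,0],[0,0,0,0,0,-0.1155,0],[0,0,0,0,0,-0.1155,0],[0,0,0,0,0,0,0],[0,0,0,0,0,0,0]]])

```text
clock: 2.27
eef_pos: [0.6418, -0.0009, 0.2479]
tool_rot: [-0.204, 0.979, 0.0, -0.0]
ft_force: [0.1, 0.3, -0.4]
finger_gap: -0.003
```

```bash
python3 - <<'E'
from m import *
s=robot.state(); r=R.from_quat(s["tool_rot"]).as_matrix()
print(s["clock"],s["joints"].round(2),s["eef_pos"],"yaxis",r[:,1],"gap",s["finger_gap"])
print(to([.6393,-.0027,.09],s),"cap in tool",to([*m2w([.047,.147]),.048],s))
im,d=robot.snapshot("wrist"); cv2.imwrite("pics/w1.png",im)
E
```

```text
2.2667 [-0.    0.45  0.29  1.42 -0.   -0.41] [ 0.64179427 -0.00093856  0.24790946] yaxis [-3.99154961e-01  9.16883452e-01  2.30202556e-04] gap -0.0030343087123067187
[ 0.29 -0.07 15.79] cap in tool [ 0.31  7.44 19.99]
```

View pics/w1.png

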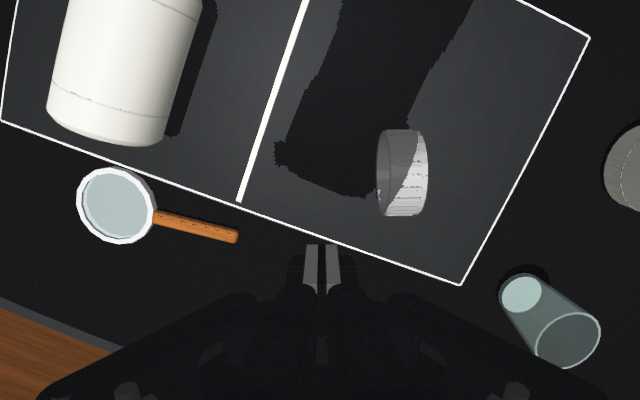

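The wrist picture shows the cap upright at columns 377–428, rows 128–217. Its axis runs along the image's horizontal, which is the jaw direction, and the fingers are at (322,260). I'll measure it once more from this close view.

```bash
python3 - <<'E'
from m import *
im,d=robot.snapshot("wrist"); s=robot.state(); c=cal("wrist"); P=cloud(c,d)
q=P[120:225,365:440].reshape(-1,3); q=q[(q[:,2]>.02)&(q[:,2]<.1)]
r=R.from_quat(s["tool_rot"])
t=r.inv().apply(q-s["eef_pos"])*100
print(len(q),t.min(0),t.max(0),q[:,2].max()); 
up=t[q[:,2]>.075]; print("upper",up.min(0),up.max(0)); print(c[2]-s["eef_pos"])
# projected cap outline edges at top z
print(onz(c,[(377,150),(428,150),(400,128),(400,217)],.075)-s["eef_pos"])
E
```

```text
3481 [-3.57807731  5.93914439 15.57064992] [ 4.41752664  9.19825969 22.80161676] 0.09238844699394566
upper [-2.924757    5.95313859 15.57064992] [ 3.67052092  9.19825969 17.31071224]
[-0.06623785 -0.02805475  0.12680785]
[[-0.04613515  0.03398691 -0.1730888 ]
 [-0.0642572   0.07508167 -0.1730888 ]
 [-0.07120051  0.04385314 -0.1730888 ]
 [ 0.00092716  0.0807576  -0.1730888 ]]
```

Request:
carry_out(rows=[[[0.1,0,3.95,0,0,0,0],[0.1,0,3.95,0,0,0,0],[0.1,0,3.95,0,0,0,0],[0.1,0,3.95,0,0,0,0],[0,0,0,0,0,0,0],[0,1,0,0,0,0,0],[0,1,0,0,0,0,0],[0,1,0,0,0,0,0],[0,0.3,0,0,0,0,0],[0,0.3,0,0,0,0,0],[0,0.3,0,0,0,0,0],[0,0.3,0,0,0,0,0],[0,0.3,0,0,0,0,0],[0,0.3,0,0,0,0,0],[0,0.3,0,0,0,0,0],[0,0.3,0,0,0,0,0],[0,0.3,0,0,0,0,0],[0,0.3,0,0,0,0,0],[0,0,0,0,0,0,0]]])

```text
clock: 3.95
eef_pos: [0.6138, 0.0528, 0.0903]
tool_rot: [-0.206, 0.979, 0.0, -0.0]
ft_force: [-0.0, -0.5, 0.3]
finger_gap: 0.001
```

```bash
python3 - <<'E'
from m import *
im,d=robot.snapshot("wrist"); s=robot.state(); print(s["clock"],s["eef_pos"])
im2,_=robot.snapshot("scene")
cv2.imwrite("pics/w2.png",np.vstack([cv2.resize(im,(480,300)),cv2.resize(im2[130:280,200:440],(480,300))]))
E
```

```text
4.0 [0.61399513 0.05263531 0.0902535 ]
```

View pics/w2.png

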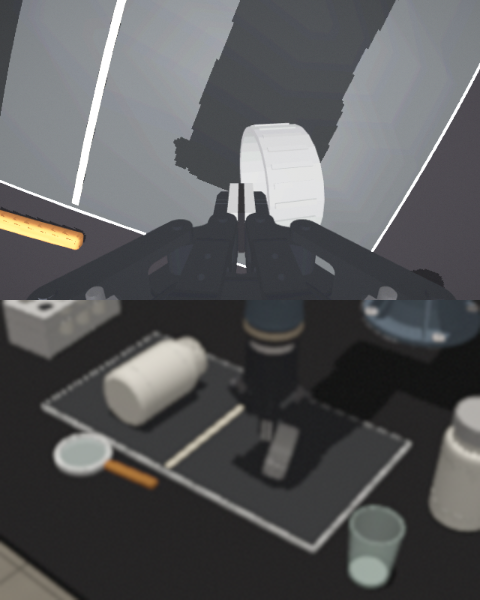

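The finger is at the cap's upper rim and the cap is just starting to lean. I'll keep pushing.

Request:
carry_out(rows=[[[0,0.3,0,0,0,0,0],[0,0.3,0,0,0,0,0],[0,0.3,0,0,0,0,0],[0,0.3,0,0,0,0,0],[0,0.3,0,0,0,0,0],[0,0.3,0,0,0,0,0],[0,0.3,0,0,0,0,0],[0,0.3,0,0,0,0,0],[0,0,0,0,0,0,0],[0,0,0,0,0,0,0],[0,0,0,0,0,0,0],[0,0,0,0,0,0,0]]])

```text
clock: 5.05
eef_pos: [0.6045, 0.0742, 0.0903]
tool_rot: [-0.206, 0.979, -0.0, -0.0]
ft_force: [-0.3, -0.4, 0.5]
finger_gap: 0.002
```

```bash
python3 - <<'E'
from m import *
im,d=robot.snapshot("wrist"); s=robot.state(); print(s["clock"],s["eef_pos"])
im2,d2=robot.snapshot("scene"); P=cloud(cal("scene"),d2); L=w2m(P[...,:2])
m=(abs(L[...,0])<.12)&(abs(L[...,1]-.17)<.1)&(P[...,2]>.02)&(P[...,2]<.06); print(m.sum(),np.median(L[m],0),P[m][:,2].max())
cv2.imwrite("pics/w3.png",np.vstack([cv2.resize(im,(480,300)),cv2.resize(im2[130:280,200:440],(480,300))]))
E
```

```text
5.1 [0.60452672 0.07417986 0.09030803]
301 [0.02715961 0.20439971] 0.04352132685642007
```

View pics/w3.png

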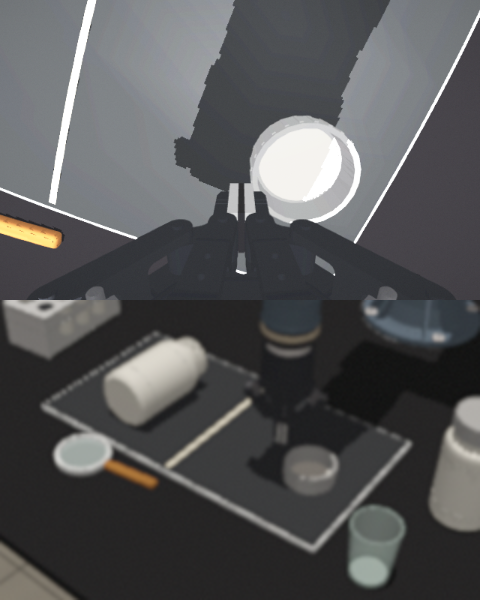

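The cap now lies flat at mat (0.027, 0.204). I'll lift off, turn so the open fingers span along the bottle axis, and go to the bottle's far side.

Request:
carry_out(rows=[[[0,0,-3.3,0,0,0,0],[0,0,-3.3,0,0,0,0],[0,0,-3.3,0,0,0,0],[0,0,-3.3,0,0,0,0],[0,0,0,0,0,-0.12,100],[0,0,0,0,0,-0.12,100],[0,0,0,0,0,-0.12,100],[0,0,0,0,0,-0.12,100],[0,0,0,0,0,-0.12,100],[0,0,0,0,0,-0.12,100],[0,0,0,0,0,-0.12,100],[0,0,0,0,0,-0.12,100],[0,0,0,0,0,-0.12,100],[0,0,0,0,0,-0.12,100]]])

```text
clock: 6.32
eef_pos: [0.6045, 0.0742, 0.2223]
tool_rot: [0.724, -0.69, 0.0, 0.0]
ft_force: [-0.8, -0.2, -0.8]
finger_gap: 1.001
```

Request:
carry_out(rows=[[[4.07,0.06,0,0,0,0,100],[4.07,0.06,0,0,0,0,100],[4.07,0.06,0,0,0,0,100],[4.07,0.06,0,0,0,0,100],[4.07,0.06,0,0,0,0,100],[4.07,0.06,0,0,0,0,100],[4.07,0.06,0,0,0,0,100],[4.07,0.06,0,0,0,0,100],[4.07,0.06,0,0,0,0,100],[0,0,0,0,-0.1,0,100],[0,0,0,0,-0.1,0,100],[0,0,0,0,-0.1,0,100],[0,0,0,0,0,0,100],[0,0,0,0,0,0,100]]])

```text
clock: 7.48
eef_pos: [0.6147, -0.2935, 0.2205]
tool_rot: [0.713, -0.685, -0.108, -0.102]
ft_force: [-0.4, -0.4, -0.3]
finger_gap: 1.0
```

```bash
python3 - <<'E'
from m import *
im,d=robot.snapshot("top"); s=robot.state(); r=R.from_quat(s["tool_rot"]).as_matrix()
print(s["clock"],s["joints"].round(2),s["eef_pos"],w2m(s["eef_pos"][:2]),s["finger_gap"]); print(r.round(3))
print(to([*m2w([.037,-.211]),.058],s))
im2,d2=robot.snapshot("scene"); P=cloud(cal("scene"),d2); L=w2m(P[...,:2])
m=(abs(L[...,0])<.12)&(abs(L[...,1]-.17)<.1)&(P[...,2]>.02)&(P[...,2]<.06); print("cap",np.median(L[m],0))
b=(abs(L[...,0])<.12)&(abs(L[...,1]+.1)<.09)&(P[...,2]>.03)&(P[...,2]<.12);q=L[b]; print("bottle",q.min(0),q.max(0),P[b][:,2].max())
cv2.imwrite("pics/t4.png",np.vstack([cv2.resize(im[130:310,180:540],(600,300)),cv2.resize(im2[100:250,150:450],(600,300))]))
E
```

```text
7.5333 [-0.55  0.66  0.57  1.65  0.25 -2.18] [ 0.61494539 -0.29250932  0.22149969] [ 0.0370807  -0.21144499] 0.9970672203945505
[[ 0.04  -0.999 -0.013]
 [-0.955 -0.043  0.293]
 [-0.294  0.001 -0.956]]
[ 4.760e+00 -1.000e-02  1.564e+01]
cap [0.03012    0.20471248]
bottle [-0.07465978 -0.17096509] [ 0.10631215 -0.06877587] 0.10913956982283401
```

View pics/t4.png

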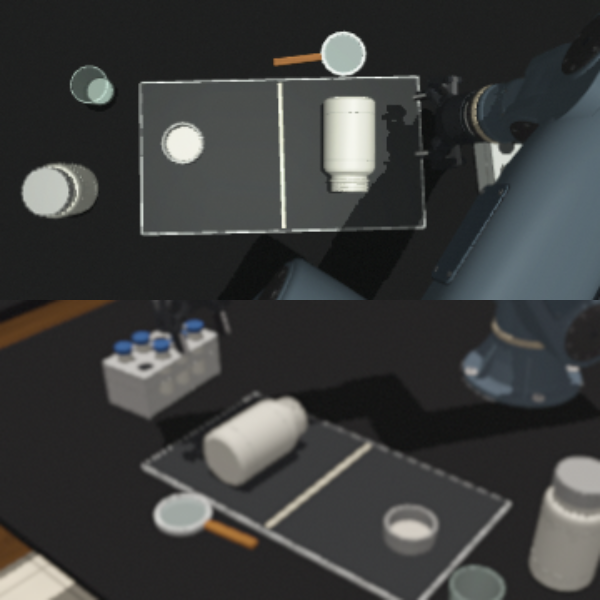

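Request:
carry_out(rows=[[[0.95,0,3.13,0,0,0,100],[0.95,0,3.13,0,0,0,100],[0.95,0,3.13,0,0,0,100],[0.95,0,3.13,0,0,0,100],[0.95,0,3.13,0,0,0,100],[0,0,0,0,0,0,100],[-0.67,0,0.205,0,0,0,100],[-0.67,0,0.205,0,0,0,100],[-0.19,0,0.058,0,0,0,100],[-0.19,0,0.058,0,0,0,100],[-0.19,0,0.058,0,0,0,100],[-0.19,0,0.058,0,0,0,100],[-0.19,0,0.058,0,0,0,100],[-0.19,0,0.058,0,0,0,100],[-0.19,0,0.058,0,0,0,100],[-0.19,0,0.058,0,0,0,100],[-0.19,0,0.058,0,0,0,100],[-0.19,0,0.058,0,0,0,100],[-0.19,0,0.058,0,0,0,100],[-0.19,0,0.058,0,0,0,100]]])

```text
clock: 9.25
eef_pos: [0.6133, -0.253, 0.0589]
tool_rot: [0.714, -0.684, -0.108, -0.103]
ft_force: [-0.4, 0.4, 0.5]
finger_gap: 0.997
```

```bash
cat > look.py <<'E'
from m import *
import sys
im2,d2=robot.snapshot("scene"); s=robot.state(); P=cloud(cal("scene"),d2); L=w2m(P[...,:2])
print(s["clock"],"tcp mat",w2m(s["eef_pos"][:2]),s["eef_pos"][2])
b=(abs(L[...,0])<.13)&(L[...,1]<.1)&(L[...,1]>-.17)&(P[...,2]>.03)&(P[...,2]<.115)
wh=im2.min(2)>120   # white bottle only, not the dark gripper
b&=wh; q=L[b]; z=P[b][:,2]; print("bottle",b.sum(),np.percentile(q,1,0),np.percentile(q,99,0),z.max())
side=q[(z>.045)&(z<.07)]
for a,c in((-.01,.03),(.03,.06),(.06,.09)):
    k=side[(side[:,0]>a)&(side[:,0]<c)]
    if len(k): print("front edge y",(a,c),np.percentile(k[:,1],90),"axis",np.percentile(k[:,1],90)-.049)
m=(abs(L[...,0])<.12)&(abs(L[...,1]-.2)<.06)&(P[...,2]>.02)&(P[...,2]<.06); print("cap",np.median(L[m],0))
if len(sys.argv)>1:
    it,_=robot.snapshot("top"); cv2.imwrite(sys.argv[1],np.vstack([cv2.resize(it[130:310,180:540],(600,300)),cv2.resize(im2[100:250,150:450],(600,300))]))
E
python3 look.py pics/b1.png
```

```text
9.3 tcp mat [ 0.03712508 -0.17153194] 0.05891967596905943
bottle 1173 [-0.06828823 -0.14655567] [ 0.10532416 -0.05881776] 0.10840963418648597
front edge y (-0.01, 0.03) -0.058085135759356435 axis -0.10708513575935644
front edge y (0.03, 0.06) -0.05953489282545232 axis -0.10853489282545231
front edge y (0.06, 0.09) -0.06041533383355403 axis -0.10941533383355403
cap [0.02916079 0.20378341]
```

View pics/b1.png

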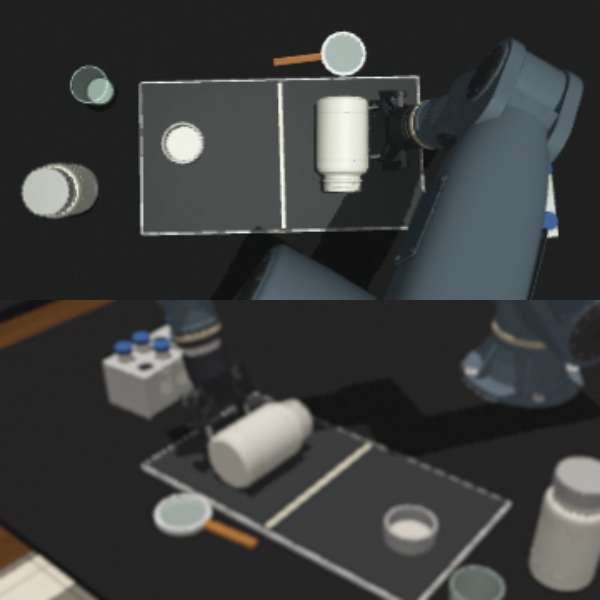

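Both fingers touch the bottle (top-view crop, about x 370), and its axis has rolled to about -0.108 and stayed parallel. I'll roll on.

Request:
carry_out(rows=[[[-0.19,0,0.058,0,0,0,100],[-0.19,0,0.058,0,0,0,100],[-0.19,0,0.058,0,0,0,100],[-0.19,0,0.058,0,0,0,100],[-0.19,0,0.058,0,0,0,100],[-0.19,0,0.058,0,0,0,100],[-0.19,0,0.058,0,0,0,100],[-0.19,0,0.058,0,0,0,100],[-0.19,0,0.058,0,0,0,100],[-0.19,0,0.058,0,0,0,100],[-0.19,0,0.058,0,0,0,100],[-0.19,0,0.058,0,0,0,100],[-0.19,0,0.058,0,0,0,100],[-0.19,0,0.058,0,0,0,100],[-0.19,0,0.058,0,0,0,100],[-0.19,0,0.058,0,0,0,100],[-0.19,0,0.058,0,0,0,100],[-0.19,0,0.058,0,0,0,100],[-0.19,0,0.058,0,0,0,100],[-0.19,0,0.058,0,0,0,100]]])

```text
clock: 11.02
eef_pos: [0.6115, -0.2133, 0.0591]
tool_rot: [0.714, -0.684, -0.108, -0.103]
ft_force: [-0.3, 0.4, 1.0]
finger_gap: 1.001
```

Request:
carry_out(rows=[[[-0.19,0,0.058,0,0,0,100],[-0.19,0,0.058,0,0,0,100],[-0.19,0,0.058,0,0,0,100],[-0.19,0,0.058,0,0,0,100],[-0.19,0,0.058,0,0,0,100],[-0.19,0,0.058,0,0,0,100],[-0.19,0,0.058,0,0,0,100],[-0.19,0,0.058,0,0,0,100],[-0.19,0,0.058,0,0,0,100],[-0.19,0,0.058,0,0,0,100],[-0.19,0,0.058,0,0,0,100],[-0.19,0,0.058,0,0,0,100],[0,0,0,0,0,0,100],[0,0,0,0,0,0,100],[0,0,0,0,0,0,100],[0,0,0,0,0,0,100]]])

```text
clock: 12.35
eef_pos: [0.6106, -0.1897, 0.0592]
tool_rot: [0.714, -0.684, -0.108, -0.103]
ft_force: [-0.2, -0.6, 0.5]
finger_gap: 0.999
```

```bash
python3 look.py
```

```text
12.4 tcp mat [ 0.03718899 -0.10860955] 0.059155202639179734
bottle 1234 [-0.06446421 -0.0788088 ] [0.10765996 0.00899306] 0.10935097092013257
front edge y (-0.01, 0.03) 0.009396408401960205 axis -0.0396035915980398
front edge y (0.03, 0.06) 0.008620368045765622 axis -0.04037963195423438
front edge y (0.06, 0.09) 0.007746887121623451 axis -0.041253112878376554
cap [0.03043813 0.20336542]
```

Request:
carry_out(rows=[[[-0.19,0,0.058,0,0,0,100],[-0.19,0,0.058,0,0,0,100],[-0.19,0,0.058,0,0,0,100],[-0.19,0,0.058,0,0,0,100],[-0.19,0,0.058,0,0,0,100],[-0.19,0,0.058,0,0,0,100],[-0.19,0,0.058,0,0,0,100],[-0.19,0,0.058,0,0,0,100],[-0.19,0,0.058,0,0,0,100],[-0.19,0,0.058,0,0,0,100],[-0.19,0,0.058,0,0,0,100],[-0.19,0,0.058,0,0,0,100],[-0.19,0,0.058,0,0,0,100],[0,0,0,0,0,0,100],[0,0,0,0,0,0,100],[0,0,0,0,0,0,100],[0,0,0,0,0,0,100],[0,0,0,0,0,0,100]]])

```text
clock: 13.9
eef_pos: [0.6094, -0.164, 0.0592]
tool_rot: [0.714, -0.684, -0.108, -0.103]
ft_force: [0.1, 0.1, -0.1]
finger_gap: 1.002
```

```bash
python3 look.py pics/b2.png
```

```text
13.95 tcp mat [ 0.03717896 -0.08276367] 0.059228042008401434
bottle 1258 [-0.06536905 -0.05494428] [0.10890619 0.03435303] 0.10907390424117969
front edge y (-0.01, 0.03) 0.03508978698903103 axis -0.013910213010968973
front edge y (0.03, 0.06) 0.03316063903739528 axis -0.015839360962604722
front edge y (0.06, 0.09) 0.032367462723262026 axis -0.016632537276737976
cap [0.02868291 0.20437037]
```

View pics/b2.png

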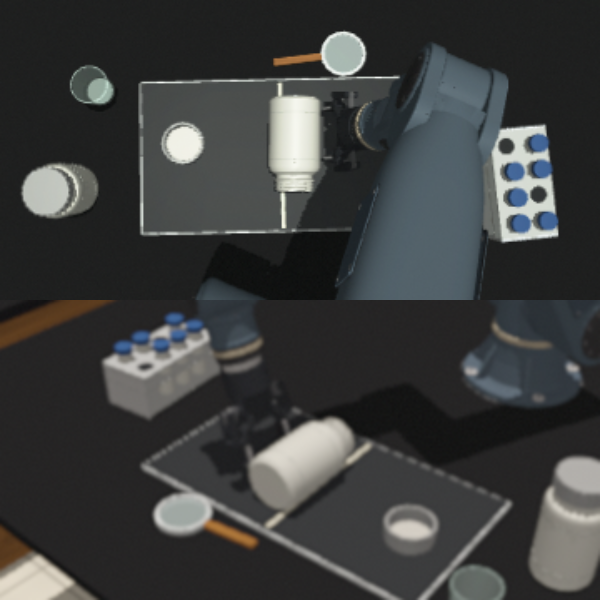

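Request:
carry_out(rows=[[[-0.096,0,0.029,0,0,0,100],[-0.096,0,0.029,0,0,0,100],[-0.096,0,0.029,0,0,0,100],[-0.096,0,0.029,0,0,0,100],[-0.096,0,0.029,0,0,0,100],[-0.096,0,0.029,0,0,0,100],[-0.096,0,0.029,0,0,0,100],[-0.096,0,0.029,0,0,0,100],[-0.096,0,0.029,0,0,0,100],[0,0,0,0,0,0,100],[0,0,0,0,0,0,100],[0,0,0,0,0,0,100],[0,0,0,0,0,0,100],[0,0,0,0,0,0,100],[0,0,0,0,0,0,100]]])

```text
clock: 15.25
eef_pos: [0.609, -0.1549, 0.0593]
tool_rot: [0.714, -0.684, -0.108, -0.103]
ft_force: [0.1, -0.1, -0.0]
finger_gap: 0.998
```

```bash
cat > top.py <<'E'
from m import *
im,d=robot.snapshot("top"); c=cal("top"); P=cloud(c,d); L=w2m(P[...,:2])
w=(im.min(2)>110)&(P[...,2]>.06)&(abs(L[...,0]-.04)<.04)&(abs(L[...,1])<.09)
# silhouette edges per row -> tangent rays of the cylinder; axis from bisector at z=.057
for v in range(195,228,8):
    u=np.nonzero(w[v])[0]
    if len(u)<10: continue
    A,B=ray(c,[(u.min()-.5,v),(u.max()+.5,v)]); bis=A/np.linalg.norm(A)+B/np.linalg.norm(B)
    p=c[2]+bis*((.057-c[2][2])/bis[2]); print(v,"edges",u.min(),u.max(),"axis mat",w2m(p[:2]).round(4))
for v in (182,262):   # white line visible beyond bottle ends
    row=im[v,335:365].min(1).astype(float); row-=np.median(row); row[row<30]=0
    if row.sum(): uu=335+(row*np.arange(30)).sum()/row.sum(); print("line",v,uu,w2m(onz(c,[(uu,v)],.008)[0,:2]).round(4))
E
python3 look.py; python3 top.py
```

```text
15.3 tcp mat [ 0.03716981 -0.07368773] 0.059278952294120994
bottle 1253 [-0.06546507 -0.04814431] [0.10915834 0.04033142] 0.10969156971198069
front edge y (-0.01, 0.03) 0.04047840330079335 axis -0.00852159669920665
front edge y (0.03, 0.06) 0.03959703866337651 axis -0.009402961336623494
front edge y (0.06, 0.09) 0.0376942512260562 axis -0.011305748773943802
cap [0.02940632 0.20370447]
203 edges 340 369 axis mat [ 0.0614 -0.015 ]
211 edges 340 369 axis mat [ 0.0357 -0.0143]
219 edges 340 369 axis mat [ 0.0101 -0.0136]
line 182 347.5164835164835 [0.1369 0.0021]
line 262 349.74418604651163 [-0.1298  0.0019]
```

```bash
cat > fine.py <<'E'
from m import *
im,d=robot.snapshot("top"); c=cal("top"); g=im.astype(float).mean(2)
for v in (203,211,219):
    row=g[v]; print(v,row[333:346].round(),row[362:376].round())
    h=(row[350:360].mean()+row[325:333].mean())/2
    i=next(u for u in range(350,325,-1) if row[u]<h); l=i+(h-row[i])/(row[i+1]-row[i])
    j=next(u for u in range(358,390) if row[u]<h); r=j-(h-row[j])/(row[j-1]-row[j])
    A,B=ray(c,[(l,v),(r,v)]); b=A/np.linalg.norm(A)+B/np.linalg.norm(B)
    print(l,r,"axis",w2m((c[2]+b*((.057-c[2][2])/b[2]))[:2]).round(4))
im,d=robot.snapshot("scene"); P=cloud(cal("scene"),d); L=w2m(P[...,:2]); q=(abs(P[...,2]-.008)<.01)&(abs(L[...,1])<.03)&(im.min(2)>120)
for s in (L[...,0]>.112,L[...,0]<-.085):
    k=L[q&s&(abs(L[...,0])<.145)]; print("scene line",len(k),k.mean(0))
# cylinder fit, scene cloud, body only
b=(L[...,0]>-.01)&(L[...,0]<.09)&(abs(L[...,1])<.08)&(P[...,2]>.03)&(P[...,2]<.115)&(im.min(2)>110)
from scipy.optimize import least_squares
x,y,z=L[b][:,0],L[b][:,1],P[b][:,2]
f=least_squares(lambda p:np.hypot((y-p[0]-p[1]*(x-.03))*np.cos(p[1]),z-p[2])-.049,[0,0,.057],loss="soft_l1",f_scale=.002); print("cyl y,slope,z",f.x)
E
python3 fine.py
```

```text
203 [ 77.  78.  78.  78.  78.  77.  71. 119. 153. 170. 184. 195. 204.] [228. 225. 221. 216. 209. 198. 185. 166. 109.  52.  36.  35.  35.  36.]
341.25220588235294 369.14700292397663 axis [ 0.0614 -0.0173]
211 [ 77.  77.  77.  77.  77.  78.  73. 122. 156. 172. 187. 197. 206.] [227. 224. 220. 215. 207. 196. 183. 164. 108.  52.  35.  36.  37.  35.]
341.0981770833333 369.1088541666667 axis [ 0.0357 -0.0162]
219 [ 79.  79.  79.  78.  79.  55.  75. 129. 160. 176. 188. 199. 208.] [227. 223. 219. 213. 206. 194. 181. 160. 108.  76.  52.  35.  35.  36.]
340.95226063829784 369.03473101265826 axis [ 0.01   -0.0152]
scene line 30 [0.12818449 0.00671516]
scene line 34 [-0.11530072  0.0065085 ]
cyl y,slope,z [-0.01015156 -0.02871759  0.05664859]
```

Both cameras agree when I measure against the line in the same picture: the axis is about 16.7 mm short. I'll roll a further 15 mm, slowly.

Request:
carry_out(rows=[[[-0.096,0,0.029,0,0,0,100],[-0.096,0,0.029,0,0,0,100],[-0.096,0,0.029,0,0,0,100],[-0.096,0,0.029,0,0,0,100],[-0.096,0,0.029,0,0,0,100],[-0.096,0,0.029,0,0,0,100],[-0.096,0,0.029,0,0,0,100],[-0.096,0,0.029,0,0,0,100],[-0.096,0,0.029,0,0,0,100],[-0.096,0,0.029,0,0,0,100],[-0.096,0,0.029,0,0,0,100],[-0.096,0,0.029,0,0,0,100],[-0.096,0,0.029,0,0,0,100],[-0.096,0,0.029,0,0,0,100],[-0.096,0,0.029,0,0,0,100],[0,0,0,0,0,0,100],[0,0,0,0,0,0,100],[0,0,0,0,0,0,100],[0,0,0,0,0,0,100],[0,0,0,0,0,0,100]]])

```text
clock: 17.12
eef_pos: [0.6083, -0.1398, 0.0594]
tool_rot: [0.714, -0.684, -0.108, -0.103]
ft_force: [0.5, 0.4, -0.9]
finger_gap: 1.005
```

```bash
python3 look.py; python3 fine.py
```

```text
17.1667 tcp mat [ 0.03720511 -0.05867151] 0.05939533839864048
bottle 1289 [-0.06544364 -0.03425769] [0.1092319  0.05539502] 0.10900824525594888
front edge y (-0.01, 0.03) 0.05630140162044488 axis 0.007301401620444875
front edge y (0.03, 0.06) 0.05493207572262802 axis 0.005932075722628015
front edge y (0.06, 0.09) 0.052559265999491324 axis 0.003559265999491322
cap [0.02849891 0.20416342]
203 [ 78.  62. 112. 151. 169. 183. 195. 204. 211. 217. 221. 225. 228.] [198. 184. 167. 116.  79.  52.  35.  36.  36.  36.  36.  33.  29.  31.]
336.2638636363636 364.2188725490196 axis [ 0.0617 -0.0014]
211 [ 78.  72. 120. 154. 173. 186. 195. 206. 213. 218. 222. 226. 229.] [197. 183. 165. 115.  80.  52.  35.  35.  35.  35.  35.  35.  30.  29.]
336.0747727272727 364.1859166666667 axis [ 0.036  -0.0003]
219 [ 78.  73. 124. 158. 175. 188. 198. 208. 215. 218. 223. 227. 230.] [195. 180. 162. 114.  79.  77.  52.  37.  35.  36.  32.  32.  34.  35.]
335.94170792079206 364.1233620689655 axis [0.0104 0.0007]
scene line 26 [0.12731582 0.00625146]
scene line 11 [-0.13333466  0.00838523]
cyl y,slope,z [ 0.00536404 -0.03232092  0.0565523 ]
```

The bottle's axis is now within about 2 mm of the line. I'll back straight off, then go up.

Request:
carry_out(rows=[[[0.3,0,-0.09,0,0,0,100],[0.96,0,-0.29,0,0,0,100],[1.9,0,-0.58,0,0,0,100],[1.9,0,-0.58,0,0,0,100],[1.9,0,-0.58,0,0,0,100],[0,0,-3,0,0,0,100],[0,0,-3,0,0,0,100],[0,0,-3,0,0,0,100],[0,0,-3,0,0,0,100],[0,0,-3,0,0,0,100],[0,0,0,0,0,0,100],[0,0,0,0,0,0,100],[0,0,0,0,0,0,100],[0,0,0,0,0,0,100]]])

```text
clock: 18.43
eef_pos: [0.6129, -0.2567, 0.2011]
tool_rot: [0.714, -0.684, -0.109, -0.103]
ft_force: [0.0, -0.7, 0.5]
finger_gap: 1.003
```

```bash
python3 look.py pics/e.png; python3 fine.py|grep -v '\['"[ 0-9]* *[0-9]*\. "; python3 fine.py | grep cyl
```

```text
18.4833 tcp mat [ 0.03661456 -0.1753749 ] 0.20107823672658934
bottle 1287 [-0.06524631 -0.03318851] [0.10899704 0.0553328 ] 0.10884510431470817
front edge y (-0.01, 0.03) 0.05567314955586807 axis 0.00667314955586807
front edge y (0.03, 0.06) 0.05498045892921902 axis 0.005980458929219015
front edge y (0.06, 0.09) 0.05343960814623793 axis 0.004439608146237929
cap [0.02773998 0.20386916]
336.2936440677966 364.2178333333333 axis [ 0.0617 -0.0014]
336.0396226415094 364.186 axis [ 0.036  -0.0003]
335.9565 364.13657718120805 axis [0.0104 0.0007]
scene line 27 [0.1284989 0.0068528]
scene line 10 [-0.13360963  0.00779159]
cyl y,slope,z [ 0.00531891 -0.03107632  0.05651437]
cyl y,slope,z [ 0.00527544 -0.03248629  0.05657024]
```

View pics/e.png

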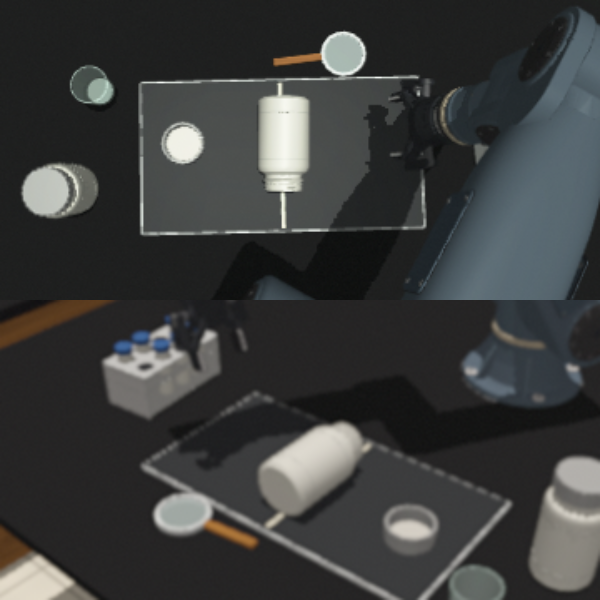

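The final picture shows the bottle lying over the line (top crop about (283,140)), the cap flat at (183,143), the gripper clear and the bystanders where they were.

```bash
python3 -c "
from cell import robot
print(robot.finish_job())"
```

```text
the job is handed in; nothing more can be done
None
```

The bottle now lies over the white centre line and the cap lies flat on its own side. I handed the job in at about 18.6 s of the 58 s allowed; it reports no verdict.

- **Cap:** I pushed it near the top with the closed fingers, away from the line, until it fell. It lies flat at about mat x 0.028, y 0.204 m (allowed y 0.045 to 0.27).
- **Bottle:** I rolled it with both open fingers at about 10–25 mm/s, then backed straight off. Its axis is about 1.5 to 2.5 mm short of the line (limit 12 mm), about 0.03 rad from parallel (limit 0.175), with its middle at about x 0.02 m. It did not move after I withdrew.
- **Other things:** The rack, magnifier, beaker and capped bottle look unmoved in the last pictures. I compared these by eye and did not measure them. The gripper was clear of everything at the end.

**Disagreement:** the two cameras put the bottle and the line about 5 mm apart in absolute mat position. Measured against the line in the same picture, they agreed to about 1 mm, so I used that.

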